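# Jam the second nut on a boot scraper's stud

### The arm

A 7-joint arm with a two-finger parallel gripper is mounted at the origin on the work surface. World frame = base frame: x ahead of the robot, y to its left, z up, the work surface at z = 0. Lengths are in m, angles in rad, forces in N, time in s.
With the tool pointing down it reaches from about 0.4 to 0.75 m from the base axis. Payload 19.5 kg.
Tool frame: the origin (TCP) lies midway between the tips of the shut fingers; the grasp point (between the pads) lies 19 mm behind it; z points along the fingers, x is the direction in which the jaws open and shut, and the axes are right-handed (so a half turn about z gives the same grasp; the last joint's range is limited). The gripper opens to 85 mm and grips with 20 to 120 N. Pads are 22 mm wide; open, the fingers measure 114 mm over their backs; the gripper's body (76 mm by 85 mm) begins 54 mm behind the grasp point. The pads swing forward as they close: fully open they stand 13 mm farther back than shut.
Start: joints at [-1.168, 0.707, -0.028, 1.485, 0.022, 0.951, -0.075], TCP at [0.247, 0.519, 0.231] pointing down, gripper open.
Joint ranges: [-2.71, 2.71], [-0.32, 2.16], [-1.57, 1.52], [0, 2.45], [-1.46, 4.6], [0, 2.02], [-2.83, 2.83]. Speed limits (rad/s): [1.89, 1.89, 2.57, 2.57, 3.01, 3.01, 3.01].

### API

Orientations are given as [roll, pitch, yaw] about the fixed x, y, z axes, in that order (R = Rz(yaw) Ry(pitch) Rx(roll)).
In Python, from station import arm gives the robot as it stands.
- The arm moves only by the tool step_arm, never from a script. Its argument "increments" is one flat list of numbers, 5 for each row, row after row: the shift along the tool's x, y, z in mm, then the turn about the tool's z in rad, then the opening, from 0 (shut) to 1 (fully open). A call has 1 to 20 rows; each row is the pose to reach, as a shift and turn from the pose commanded when the call began, along the tool's axes at that moment; what a row does not reach only later rows make up. A row lasts 1/8 s, in which the tool goes at most 62.5 mm and 10.7 degrees, less where a joint would pass 70% of its speed; a pose out of reach is approached as far as the arm can. A call with a gripper value outside its range is refused whole. The fingers move at their own pace and stop on an object; "squeeze" is the grip in N (left out, the last holds). Time passes only in rows, so rows that repeat a pose let the fingers close. It gives the time, the measured TCP pose, the force and the opening at its end, in the units of the state.
- arm.sense(): the state, without advancing time (a new reading comes with each control period).
- arm.grab_frame(name): name is "side" or "top"; returns the picture (400x640x3 uint8, blue, green, red); there is no depth.
- arm.calibration(name): a dict with "fx", "fy", "cx", "cy" (pixels), "eye" and "orientation" of the camera in the world. Camera axes: x right, y up, looking along -z (the intrinsics and any distortion apply to the point x, -y, -z); pixel columns grow to the right and rows downward; lengths in m; the calibration is good to about 2 mm. A picture is of the moment at which its call begins. calibration takes no time and is no camera call.
- arm.job_done(): hands the job in, once; it reports no verdict.
The state is a dict: "clock": time; "qpos": joint angles; "dq": joint speeds; "effort": joint torques, N m; "eef_pos": TCP position; "ee_rot": TCP orientation; "ft_force": force on the tool from outside, world axes, zero at the start; "ft_torque": the same for the moment, N m; "grip_width": finger opening in m.
Only numpy, scipy, OpenCV 4.12 (cv2) and the standard library are available. Lean on these libraries where they do the work, as an engineer would, in place of code of your own. Each camera call takes 0.05 s, during which the arm holds its last target. There are 200 camera calls.

### The job

The steel boot scraper is bolted to its plank, but at the end with the bare stud (the other end is finished with a domed cap nut) the thick second nut has only been started on its stud and stands clear of the thin nut below it. Run that second nut down clockwise and tighten it against the thin one to about 0.3 N m, so that the two are locked; the thin nut is already set on its rubber pad and must not be turned with it. Let go when done and leave the other things on the bench where they are.

Things in the scene. Friction and masses are not known exactly. Their poses are not given: they have to be found in the camera images.
- second_nut: thick hexagon steel nut to be run down: 28.5 mm across flats, 33 across corners, 16.4 thick, level on a vertical stud; origin at its centre on the stud's axis, z up; flats face 0, 60, 120 degrees and so on from its x axis. Right-hand thread: clockwise from above lowers it 2.54 mm a turn. Starts 0.32 to 0.78 turn from meeting the first nut (1.1 to 1.7 mm clear); the thread drags at 0.12 N m all the way
- first_nut: thin hexagon steel nut under it on the same stud, 28.5 mm across flats, 10.7 thick; origin at its centre, 13.2 to 13.9 mm below the second nut's when they meet (thickness varies). Already set: must stay unturned. Once the nuts meet, the torque on the second climbs about 0.1 N m per 5 degrees; locked from 0.25 N m, and above 0.45 N m it drags the first nut round. The second nut stays where it is left
- stud_top (a point): centre of the top end of that stud: 19 mm thick, its end 85 mm above the bench, it stands through both nuts
- scraper: boot scraper on its plank, fixed; origin under the plank's centre, x along the plank towards the end with the loose nut, z up. Plank 360 x 130 x 30 mm; studs 128 mm from the centre at both ends (the other is already locked under a domed cap nut). Two steel uprights 46 mm wide, outer faces 81 mm from the centre (47 mm from the stud's axis), and the blade between them reach 98 mm above the bench
- shoehorn: steel shoehorn lying on the bench, 190 x 42 mm, origin under its middle; leave it
- ice_scraper: blue plastic ice scraper lying on the bench, 195 x 95 mm, origin under its middle; leave it
- flashlight: aluminium flashlight lying on the bench, 145 mm long, 35 mm thick at the head, origin under its middle; leave it
- key_dish: round green ceramic key dish, 120 mm across, 30 mm high, origin under its centre; leave it
- first_nut_corner (a point): one of the six corners of the first nut, half-way up, 16.5 mm from the stud's axis (square to the first nut's x axis); it shows whether that nut is turned

How it is judged:
By the outcome, as a careful person would: the job done as asked, in the order asked, and still so for the second after the job is handed in, with the robot touching nothing.
It also fails if it takes over 67 s, if anything falls off the work surface, if the arm or the gripper's body presses on something with over 40 N, if the wrist force passes 120 N, or if a joint passes its speed limit or range.

## Working session

There is one attempt and no reset: what is moved stays moved. The work goes in short steps, Python scripts to look and compute and a tool call to move; the robot and the scene stay as the last step left them, time stands still between calls to the robot, and variables do not carry over. Pictures are saved under pics/ and viewed, about 8 in all and at most 12, crops included, and the job is handed in when it is done.

Besides the shell and the picture viewer there is one more tool, called as name(argument=value, ...), one argument or row to a line, values as JSON. step_arm: Moves the arm, as the interface text tells. Its arguments: {"type":"object","properties":{"increments":{"type":"array","items":{"type":"number"}},"squeeze":{"type":"number"}},"required":["increments"]}

```bash
mkdir -p pics; python3 - <<'E'
from station import arm
import cv2
s=arm.sense();print(s)
for n in("side","top"):
    cv2.imwrite(f"pics/{n}0.png",arm.grab_frame(n));print(n,arm.calibration(n))
E
```

```text
{'clock': 0.0, 'qpos': array([-1.16772212,  0.70707045, -0.0276206 ,  1.48501   ,  0.02200463,
        0.95093494, -0.07548056]), 'dq': array([-0.00105019,  0.00035016, -0.00104104,  0.00159502,  0.00178755,
       -0.00130837,  0.00133797]), 'effort': array([-7.77746891e-05, -8.83219457e+01,  1.23454683e+00, -2.36171454e+01,
        1.69008365e-02,  6.58928300e-03,  5.36526557e-05]), 'eef_pos': array([0.24727734, 0.5188042 , 0.23084355]), 'ee_rot': array([3.14155336e+00, 1.11939289e-03, 1.12604727e+00]), 'ft_force': array([ 0.51949855, -0.35204053, -0.57740894]), 'ft_torque': array([-0.01863232, -0.03889598, -0.00787875]), 'grip_width': 0.08571814256172099}
side {'fx': 482.5456497960256, 'fy': 482.5456497960256, 'cx': 311.19837226186115, 'cy': 199.4963587743513, 'eye': array([ 0.34184009, -0.72856005,  0.99649067]), 'orientation': array([ 0.68929163, -0.00235552, -0.26166415])}
top {'fx': 417.6633284447597, 'fy': 417.6633284447597, 'cx': 318.95643890801875, 'cy': 205.28573590357504, 'eye': array([0.47139143, 0.00676076, 1.20562139]), 'orientation': array([ 0.08496165, -0.01036983, -1.56133336])}
```

View pics/side0.png

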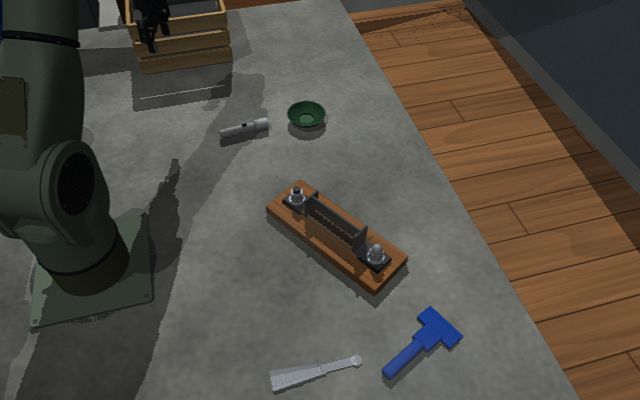

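View pics/top0.png

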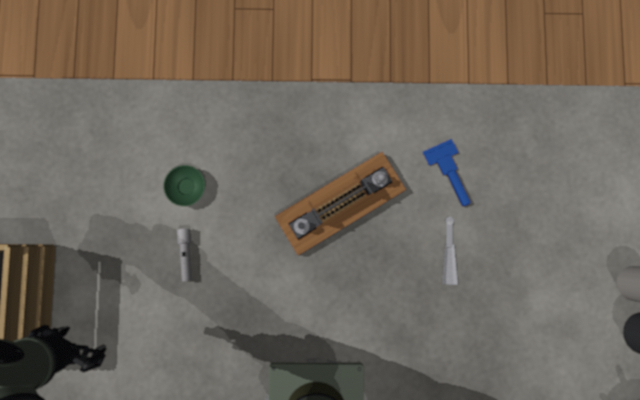

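The bare stud is at about (297,193) in the side view and (302,226) in the top view. The domed nut is at (376,253) and (379,179). I'll enlarge both ends next.

```bash
python3 - <<'E'
import cv2,numpy as np
a=cv2.imread("pics/side0.png")[170:230,260:340];b=cv2.imread("pics/top0.png")[196:256,265:345]
r=lambda i:cv2.resize(i,None,fx=10,fy=10,interpolation=cv2.INTER_CUBIC)[:600,:800]
o=np.vstack([cv2.resize(a,(800,600)),]);cv2.imwrite("pics/c1.png",r(a));cv2.imwrite("pics/c2.png",r(b))
E
```

```text
(no output)
```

View pics/c1.png

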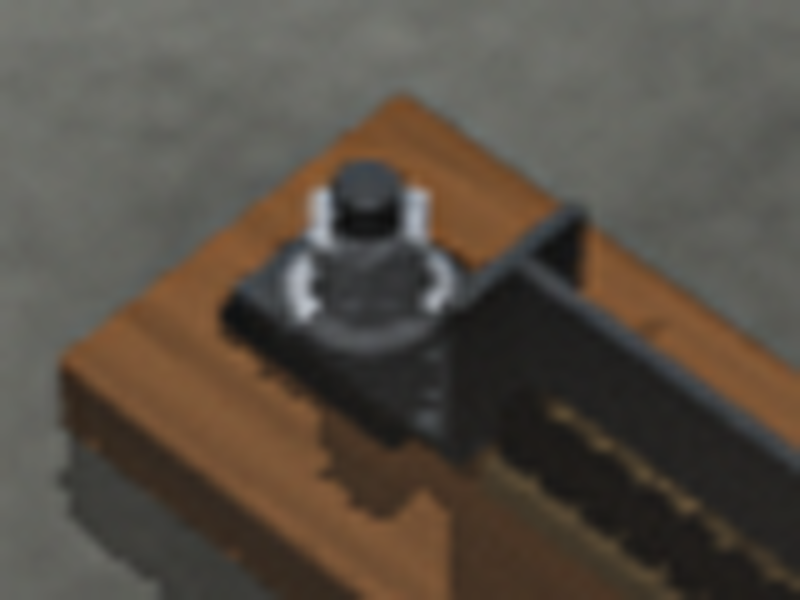

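View pics/c2.png

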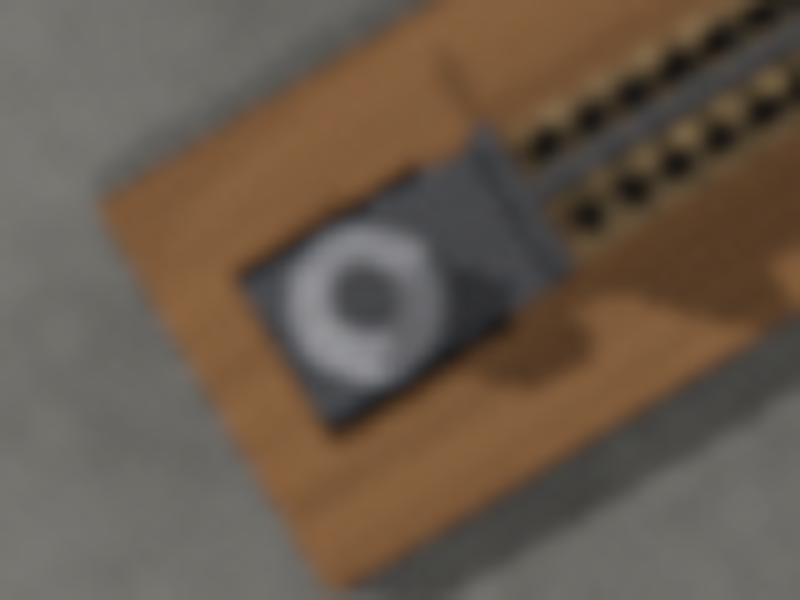

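The side crop puts the stud top at about (296.3,187.1). The top crop puts it at about (301.1,225.2). Now I'll triangulate.

```bash
cat > h.py <<'E'
from station import arm
import numpy as np
from scipy.spatial.transform import Rotation as R
def ray(n,u,v):
    c=arm.calibration(n);d=R.from_euler('xyz',c['orientation']).apply([(u-c['cx'])/c['fx'],-(v-c['cy'])/c['fy'],-1]);return c['eye'],d
def atz(n,u,v,z):
    e,d=ray(n,u,v);return e+d*(z-e[2])/d[2]
def proj(n,p):
    c=arm.calibration(n);q=R.from_euler('xyz',c['orientation']).inv().apply(np.array(p)-c['eye']);return np.round([c['cx']-c['fx']*q[0]/q[2],c['cy']+c['fy']*q[1]/q[2]],1)
E
python3 - <<'E'
from h import *
a=atz('side',296.35,187.15,.085);b=atz('top',301.05,225.15,.085);print(a,b)
d=atz('top',379,178.5,.08);print('yaw plank',np.degrees(np.arctan2(*(b-d)[1::-1])), 'dist',np.linalg.norm(b-d))
for z in(.055,.06,.065,.07,.085):print(z,proj('side',[*((a+b)/2)[:2],z]))
s=arm.sense();T=R.from_euler('xyz',s['ee_rot']);print(T.as_matrix().round(3),T.inv().apply((a+b)/2-s['eef_pos'])*1000)
E
```

```text
[0.51270994 0.04469141 0.085     ] [0.51300115 0.04354261 0.085     ]
yaw plank 121.56810020774702 dist 0.24700166514717734
0.055 [296.7 195. ]
0.06 [296.7 193.8]
0.065 [296.6 192.5]
0.07 [296.6 191.2]
0.085 [296.5 187.3]
[[ 0.43   0.903 -0.   ]
 [ 0.903 -0.43  -0.001]
 [-0.001  0.    -1.   ]] [-314.17163706  443.97868931  146.1804241 ]
```

step_arm(
  increments=[-60,85,0,-0.2,0.5,-120,170,0,-0.4,0.5,-180,255,0,-0.6,0.5,-240,340,0,-0.8,0.5,-290,410,0,-1.0,0.5,-314,444,0,-1.27,0.5,-314,444,0,-1.27,0.5,-314,444,0,-1.27,0.5,-314,444,0,-1.27,0.5,-314,444,0,-1.27,0.5,-314,444,0,-1.27,0.5,-314,444,0,-1.27,0.5],
  squeeze=20,
)

```text
clock: 1.6
eef_pos: [0.5128, 0.0455, 0.2314]
ee_rot: [-3.142, -0.0, 2.398]
ft_force: [-1.1, 0.8, -0.5]
grip_width: 0.0433
```

```bash
cat >> h.py <<'E'
S=np.array([0.5129,0.0441,0.085])
def rep(P=S):
    s=arm.sense();T=R.from_euler('xyz',s['ee_rot'])
    print('t',round(s['clock'],2),'pos',(s['eef_pos']*1000).round(2),'rpy',np.degrees(s['ee_rot']).round(2),'q',s['qpos'].round(2),'tau7',s['effort'][6].round(3))
    print('F',s['ft_force'].round(2),'M',s['ft_torque'].round(3),'w',round(s['grip_width']*1000,2),'delta tool mm',(T.inv().apply(P-s['eef_pos'])*1000).round(2),'Ftool',T.inv().apply(s['ft_force']).round(2))
E
python3 -c "
from h import *;rep()"
```

```text
t 1.6 pos [512.75  45.51 231.36] rpy [-1.8000e+02 -1.0000e-02  1.3737e+02] q [ 0.12  0.65 -0.5   1.69  0.38  0.9   1.87] tau7 -0.008
F [-1.13  0.81 -0.48] M [-0.047 -0.006  0.013] w 43.28 delta tool mm [ -1.09  -0.93 146.36] Ftool [ 1.38 -0.17  0.48]
```

step_arm(
  increments=[-1.0,-0.9,50,0,0.5,-1.0,-0.9,100,0,0.5,-1.0,-0.9,140,0,0.45,-1.0,-0.9,153,0,0.4,-1.0,-0.9,153,0,0.4,-1.0,-0.9,153,0,0.4],
)

```text
clock: 2.35
eef_pos: [0.5138, 0.0434, 0.0797]
ee_rot: [3.14, 0.001, 2.396]
ft_force: [-0.2, 0.3, 0.4]
grip_width: 0.0339
```

```bash
python3 - <<'E'
from h import *
import cv2
rep()
f=arm.grab_frame('side');cv2.imwrite('pics/c3.png',cv2.resize(f[140:240,230:360],(780,600),interpolation=cv2.INTER_CUBIC))
E
```

```text
t 2.35 pos [513.83  43.4   79.68] rpy [1.7992e+02 7.0000e-02 1.3728e+02] q [ 0.04  0.87 -0.34  1.85  0.56  0.51  1.71] tau7 -0.005
F [-0.23  0.31  0.4 ] M [ 0.018  0.093 -0.02 ] w 33.87 delta tool mm [ 1.15 -0.11 -5.32] Ftool [ 0.38  0.07 -0.4 ]
```

View pics/c3.png

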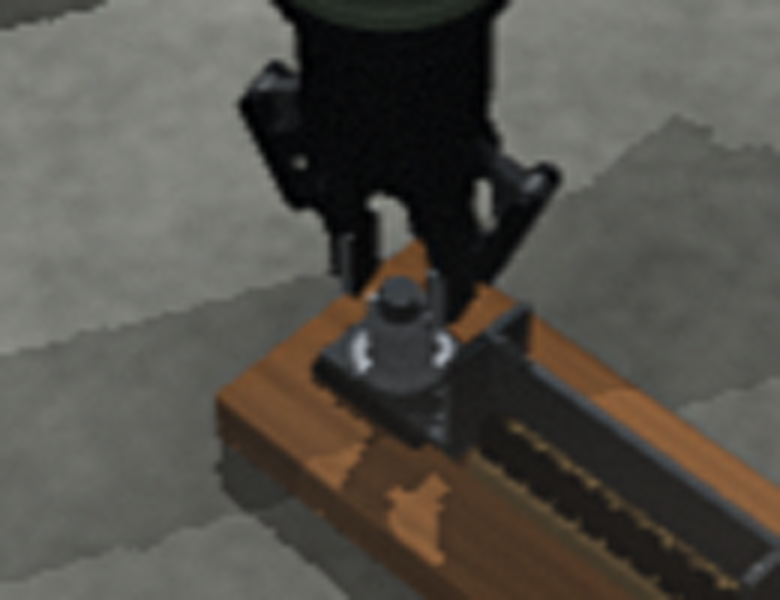

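The fingers straddle the stud, whose top is at about crop (400,288). I'll close gently to centre on it.

step_arm(
  increments=[0,0,0,0,0.25,0,0,0,0,0.15,0,0,0,0,0.15,0,0,0,0,0.15],
)

```text
clock: 2.9
eef_pos: [0.5124, 0.0443, 0.079]
ee_rot: [3.141, -0.001, 2.397]
ft_force: [-10.2, 7.2, 15.0]
grip_width: 0.016
```

```bash
python3 -c "
from h import *;rep()"
```

```text
t 2.9 pos [512.35  44.34  79.03] rpy [ 1.7999e+02 -9.0000e-02  1.3734e+02] q [ 0.04  0.88 -0.34  1.85  0.56  0.51  1.71] tau7 -0.015
F [-10.16   7.19  14.99] M [1.661 2.429 0.006] w 15.99 delta tool mm [-0.55  0.2  -5.97] Ftool [ 12.37  -1.6  -14.97]
```

step_arm(
  increments=[0,0,0,0,0.38,0,0,0,0,0.38,0.7,0,4,0,0.38,0.7,0,4,0,0.38],
)

```text
clock: 3.4
eef_pos: [0.5125, 0.0436, 0.074]
ee_rot: [-3.141, -0.0, 2.396]
ft_force: [-0.7, -0.0, 0.2]
grip_width: 0.0327
```

step_arm(
  increments=[0,0,0,0,0.25,0,0,0,0,0.15,0,0,0,0,0.15,0,0,0,0,0.15],
)

```text
clock: 3.9
eef_pos: [0.5121, 0.0442, 0.0743]
ee_rot: [-3.141, -0.001, 2.397]
ft_force: [-5.1, 4.3, 3.9]
grip_width: 0.016
```

```bash
python3 -c "
from h import *;rep()"
```

```text
t 3.9 pos [512.07  44.21  74.34] rpy [-1.7998e+02 -6.0000e-02  1.3731e+02] q [ 0.03  0.88 -0.34  1.86  0.56  0.5   1.71] tau7 -0.008
F [-5.08  4.28  3.95] M [ 0.835  1.222 -0.011] w 15.95 delta tool mm [ -0.68   0.48 -10.66] Ftool [ 6.64 -0.3  -3.94]
```

step_arm(
  increments=[0.8,0,0,0,0.27,0.8,0,0,0,0.27,0.8,0,1,0,0.27,0.8,0,2,0,0.27,0.8,0,2,0,0.27],
)

```text
clock: 4.53
eef_pos: [0.5124, 0.0441, 0.0732]
ee_rot: [3.141, 0.001, 2.396]
ft_force: [-4.5, -0.3, 22.2]
grip_width: 0.0232
```

step_arm(
  increments=[0,0,1,0,0.27,0,0,2,0,0.27,0,0,2,0,0.27],
)

```text
clock: 4.9
eef_pos: [0.5125, 0.0442, 0.0726]
ee_rot: [3.14, 0.002, 2.396]
ft_force: [-12.7, -1.3, 60.7]
grip_width: 0.0232
```

step_arm(
  increments=[0,0,1,0,0.27,0,0,2,0,0.27,0,0,2,0,0.27],
)

```text
clock: 5.28
eef_pos: [0.5127, 0.0442, 0.072]
ee_rot: [3.14, 0.004, 2.396]
ft_force: [-21.1, -4.0, 98.5]
grip_width: 0.0233
```

step_arm(
  increments=[0,0,-8,0,0.27,0,0,-8,0,0.4,0,0,-8,0.18,0.4,0,0,-8,0.36,0.4,0,0,-8,0.54,0.4,0,0,-8,0.72,0.4,0,0,-8,0.9,0.4,0,0,-8,1.05,0.4,0,0,-8,1.05,0.4,0,0,-8,1.05,0.4],
)

```text
clock: 6.52
eef_pos: [0.512, 0.0442, 0.0761]
ee_rot: [-3.141, 0.0, 1.35]
ft_force: [-0.2, 0.3, -0.1]
grip_width: 0.0341
```

```bash
python3 -c "
from h import *;rep()"
```

```text
t 6.53 pos [512.03  44.15  76.09] rpy [-1.7998e+02  2.0000e-02  7.7320e+01] q [-0.1   0.86 -0.09  1.86  0.16  0.42  1.05] tau7 -0.105
F [-0.17  0.31 -0.07] M [-0.059 -0.023 -0.012] w 34.11 delta tool mm [ 0.14  0.86 -8.91] Ftool [ 0.26 -0.24  0.07]
```

step_arm(
  increments=[0,0,0,0,0.25,0,0,0,0,0.15,0,0,0,0,0.15,0,0,0,0,0.15],
)

```text
clock: 7.02
eef_pos: [0.5124, 0.0454, 0.0764]
ee_rot: [3.141, -0.002, 1.348]
ft_force: [0.7, 7.2, 0.8]
grip_width: 0.0162
```

```bash
python3 -c "
from h import *;rep()"
```

```text
t 7.03 pos [512.43  45.39  76.41] rpy [ 1.7997e+02 -1.0000e-01  7.7240e+01] q [-0.1   0.86 -0.09  1.86  0.16  0.42  1.04] tau7 -0.034
F [0.68 7.19 0.84] M [ 1.705 -0.157  0.056] w 16.16 delta tool mm [-1.14  0.75 -8.59] Ftool [ 7.16 -0.93 -0.83]
```

step_arm(
  increments=[0,0,0,0,0.45,0,0,0,0,0.5,1.3,0.8,0,-0.18,0.5,1.3,0.8,0,-0.36,0.5,1.3,0.8,0,-0.54,0.5,1.3,0.8,0,-0.72,0.5,1.3,0.8,0,-0.9,0.5,1.3,0.8,0,-1.05,0.5,1.3,0.8,0,-1.05,0.5,1.3,0.8,6,-1.05,0.5,1.3,0.8,12,-1.05,0.5,1.3,0.8,17.7,-1.05,0.5,1.3,0.8,17.7,-1.05,0.5,1.3,0.8,17.7,-1.05,0.5],
)

```text
clock: 8.78
eef_pos: [0.5132, 0.0453, 0.0586]
ee_rot: [-3.142, 0.0, 2.396]
ft_force: [0.6, -0.1, -0.6]
grip_width: 0.043
```

```bash
sed -i 's/^S=.*/S=np.array([.5131,.04525,.0584])/' h.py; python3 -c "
from h import *;rep()"
```

```text
t 8.78 pos [513.18  45.32  58.65] rpy [-180.      0.    137.27] q [ 0.02  0.91 -0.32  1.86  0.59  0.46  1.68] tau7 -0.02
F [ 0.57 -0.14 -0.63] M [-0.003  0.004 -0.012] w 42.96 delta tool mm [ 0.01 -0.11  0.25] Ftool [-0.51  0.29  0.63]
```

Well centred, with no contact force. I'll close on the nut.

step_arm(
  increments=[0,0,0.1,0,0.38,0,0,0.1,0,0.28,0,0,0.1,0,0.25,0,0,0.1,0,0.25,0,0,0.1,0,0.25],
  squeeze=60,
)

```text
clock: 9.4
eef_pos: [0.5132, 0.0455, 0.059]
ee_rot: [3.141, 0.0, 2.396]
ft_force: [-3.0, 0.4, 11.7]
grip_width: 0.0294
```

```bash
python3 - <<'E'
from h import *
import cv2
rep()
f=arm.grab_frame('side');cv2.imwrite('pics/c4.png',cv2.resize(f[160:220,260:340],(800,600),interpolation=cv2.INTER_CUBIC))
E
```

```text
t 9.4 pos [513.15  45.46  59.02] rpy [1.7999e+02 1.0000e-02 1.3729e+02] q [ 0.02  0.91 -0.32  1.86  0.59  0.46  1.68] tau7 -0.081
F [-2.97  0.42 11.69] M [0.158 0.809 0.096] w 29.36 delta tool mm [-0.1  -0.19  0.62] Ftool [  2.46  -1.71 -11.69]
```

View pics/c4.png

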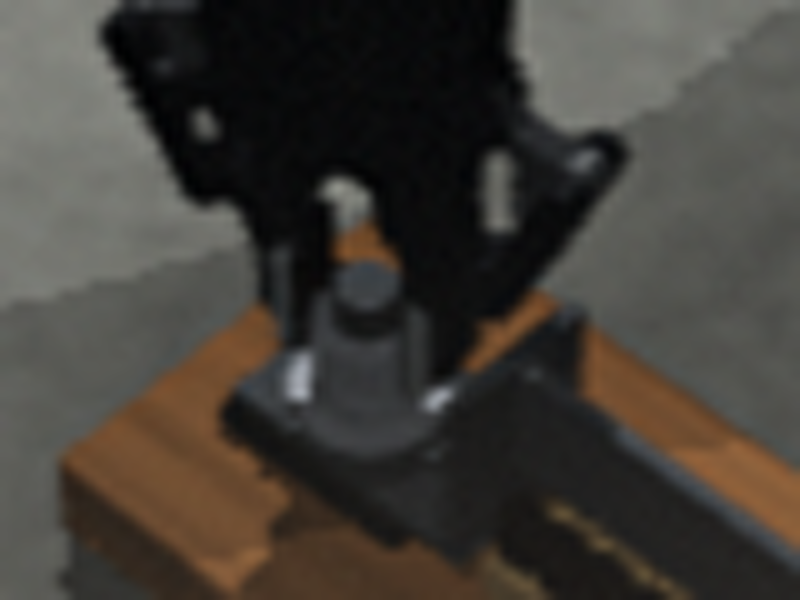

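step_arm(
  increments=[0,0,0.05,0.12,0.25,0,0,0.1,0.24,0.25,0,0,0.15,0.36,0.25,0,0,0.2,0.5,0.25,0,0,0.2,0.5,0.25],
  squeeze=80,
)

```text
clock: 10.07
eef_pos: [0.5132, 0.0454, 0.0589]
ee_rot: [3.141, 0.0, 1.894]
ft_force: [-3.0, 0.7, 13.3]
grip_width: 0.0286
```

```bash
python3 -c "
from h import *;rep()"
```

```text
t 10.07 pos [513.18  45.43  58.93] rpy [1.7998e+02 2.0000e-02 1.0850e+02] q [-0.04  0.9  -0.2   1.86  0.39  0.42  1.36] tau7 -1.153
F [-3.04  0.72 13.28] M [ 0.046  0.797 -0.164] w 28.58 delta tool mm [-0.14 -0.13  0.53] Ftool [  1.64  -2.65 -13.28]
```

step_arm(
  increments=[0,0,0.05,0.12,0.25,0,0,0.1,0.24,0.25,0,0,0.15,0.36,0.25,0,0,0.2,0.5,0.25],
)

```text
clock: 10.58
eef_pos: [0.5132, 0.0454, 0.0587]
ee_rot: [3.141, -0.0, 1.392]
ft_force: [-3.9, 0.9, 13.8]
grip_width: 0.0286
```

```bash
python3 -c "
from h import *;rep()"
```

```text
t 10.57 pos [513.2   45.37  58.73] rpy [ 1.7998e+02 -1.0000e-02  7.9740e+01] q [-0.1   0.9  -0.09  1.87  0.18  0.39  1.06] tau7 2.237
F [-3.91  0.85 13.82] M [0.149 0.919 0.089] w 28.6 delta tool mm [-0.14 -0.08  0.33] Ftool [  0.15  -3.99 -13.82]
```

step_arm(
  increments=[0,0,0,0,0.25,0,0,0,0,0.25],
)

```text
clock: 10.82
eef_pos: [0.5132, 0.0454, 0.0587]
ee_rot: [3.141, -0.0, 1.396]
ft_force: [-3.7, 0.1, 14.3]
grip_width: 0.0285
```

```bash
python3 -c "
from h import *;rep()"
```

```text
t 10.82 pos [513.17  45.37  58.74] rpy [179.98  -0.    79.97] q [-0.1   0.9  -0.09  1.87  0.19  0.39  1.07] tau7 0.077
F [-3.71  0.09 14.28] M [ 0.12   0.719 -0.133] w 28.54 delta tool mm [-0.13 -0.05  0.34] Ftool [ -0.56  -3.67 -14.28]
```

step_arm(
  increments=[0,0,0.05,0.12,0.25,0,0,0.1,0.24,0.25,0,0,0.15,0.34,0.25,0,0,0.18,0.4,0.25],
)

```text
clock: 11.32
eef_pos: [0.5132, 0.0454, 0.0586]
ee_rot: [3.141, -0.0, 0.994]
ft_force: [-3.8, 0.3, 15.0]
grip_width: 0.0287
```

```bash
cat >> h.py <<'E'
def q():
    s=arm.sense();print('t',round(s['clock'],2),'z',(s['eef_pos'][2]*1000).round(2),'yaw',s['ee_rot'][2].round(3),'q7',s['qpos'][6].round(2),'tau7',s['effort'][6].round(3),'F',s['ft_force'].round(1),'M',s['ft_torque'].round(3),'w',round(s['grip_width']*1000,2))
E
python3 -c "
from h import *;q()"
```

```text
t 11.32 z 58.56 yaw 0.994 q7 0.83 tau7 0.405 F [-3.8  0.3 15. ] M [0.085 0.804 0.089] w 28.74
```

step_arm(
  increments=[0,0,0.03,0.07,0.25,0,0,0.06,0.14,0.25,0,0,0.08,0.2,0.25],
)

```text
clock: 11.7
eef_pos: [0.5132, 0.0454, 0.0585]
ee_rot: [3.141, -0.0, 0.794]
ft_force: [-4.0, 0.4, 14.0]
grip_width: 0.0285
```

```bash
python3 -c "
from h import *;q()"
```

```text
t 11.7 z 58.47 yaw 0.794 q7 0.72 tau7 0.662 F [-4.   0.4 14. ] M [0.092 0.809 0.15 ] w 28.55
```

step_arm(
  increments=[0,0,0.03,0.07,0.25,0,0,0.06,0.14,0.25,0,0,0.08,0.2,0.25],
)

```text
clock: 12.08
eef_pos: [0.5132, 0.0454, 0.0584]
ee_rot: [-3.142, -0.0, 0.594]
ft_force: [-3.5, -1.0, 13.4]
grip_width: 0.0286
```

```bash
python3 -c "
from h import *;q()"
```

```text
t 12.07 z 58.4 yaw 0.594 q7 0.6 tau7 0.695 F [-3.5 -1.  13.4] M [0.068 0.801 0.18 ] w 28.64
```

step_arm(
  increments=[0,0,0.03,0.07,0.25,0,0,0.05,0.12,0.25],
)

```text
clock: 12.32
eef_pos: [0.5131, 0.0454, 0.0584]
ee_rot: [-3.142, -0.0, 0.474]
ft_force: [-5.5, 0.1, 14.8]
grip_width: 0.0285
```

```bash
python3 -c "
from h import *;q()"
```

```text
t 12.32 z 58.35 yaw 0.474 q7 0.53 tau7 0.478 F [-5.5  0.1 14.8] M [-0.011  0.805  0.13 ] w 28.54
```

step_arm(
  increments=[0,0,0.03,0.07,0.25,0,0,0.06,0.14,0.25,0,0,0.08,0.2,0.25],
)

```text
clock: 12.7
eef_pos: [0.5131, 0.0453, 0.0583]
ee_rot: [-3.141, -0.0, 0.274]
ft_force: [-3.3, -0.4, 14.6]
grip_width: 0.029
```

```bash
python3 -c "
from h import *;q()"
```

```text
t 12.7 z 58.27 yaw 0.274 q7 0.42 tau7 0.722 F [-3.3 -0.4 14.6] M [-0.104  0.853  0.076] w 28.99
```

step_arm(
  increments=[0,0,0.03,0.07,0.25,0,0,0.06,0.14,0.25,0,0,0.08,0.2,0.25],
)

```text
clock: 13.08
eef_pos: [0.5131, 0.0453, 0.0582]
ee_rot: [-3.141, -0.0, 0.074]
ft_force: [-4.0, 0.4, 14.3]
grip_width: 0.0286
```

```bash
python3 -c "
from h import *;q()"
```

```text
t 13.07 z 58.18 yaw 0.074 q7 0.3 tau7 0.731 F [-4.   0.4 14.3] M [-0.083  0.849  0.117] w 28.65
```

step_arm(
  increments=[0,0,0.03,0.07,0.25,0,0,0.06,0.14,0.25,0,0,0.08,0.2,0.25],
)

```text
clock: 13.45
eef_pos: [0.5131, 0.0453, 0.0581]
ee_rot: [-3.141, -0.0, -0.126]
ft_force: [-4.8, -1.2, 14.1]
grip_width: 0.0286
```

```bash
python3 -c "
from h import *;q()"
```

```text
t 13.45 z 58.1 yaw -0.126 q7 0.18 tau7 0.744 F [-4.8 -1.2 14.1] M [-0.134  0.947  0.113] w 28.57
```

step_arm(
  increments=[0,0,0.03,0.07,0.25,0,0,0.06,0.14,0.25,0,0,0.08,0.2,0.25],
)

```text
clock: 13.82
eef_pos: [0.5131, 0.0453, 0.058]
ee_rot: [-3.141, -0.0, -0.326]
ft_force: [-4.3, -0.6, 14.3]
grip_width: 0.0287
```

```bash
python3 -c "
from h import *;q()"
```

```text
t 13.82 z 58.02 yaw -0.326 q7 0.06 tau7 0.762 F [-4.3 -0.6 14.3] M [-0.134  0.964  0.152] w 28.7
```

step_arm(
  increments=[0,0,0.03,0.07,0.25,0,0,0.06,0.14,0.25,0,0,0.08,0.2,0.25],
)

```text
clock: 14.2
eef_pos: [0.5131, 0.0453, 0.0579]
ee_rot: [-3.141, 0.0, -0.526]
ft_force: [-4.1, -0.4, 14.3]
grip_width: 0.029
```

```bash
python3 -c "
from h import *;q()"
```

```text
t 14.2 z 57.93 yaw -0.526 q7 -0.06 tau7 0.784 F [-4.1 -0.4 14.3] M [-0.159  0.94   0.095] w 29.0
```

step_arm(
  increments=[0,0,0.03,0.07,0.25,0,0,0.06,0.14,0.25,0,0,0.08,0.2,0.25],
)

```text
clock: 14.58
eef_pos: [0.5131, 0.0453, 0.0578]
ee_rot: [-3.141, 0.0, -0.726]
ft_force: [-4.4, -0.6, 14.1]
grip_width: 0.029
```

```bash
python3 -c "
from h import *;q()"
```

```text
t 14.57 z 57.84 yaw -0.726 q7 -0.19 tau7 0.812 F [-4.4 -0.6 14.1] M [-0.131  0.959  0.088] w 28.96
```

step_arm(
  increments=[0,0,0.03,0.07,0.25,0,0,0.06,0.14,0.25,0,0,0.08,0.2,0.25],
)

```text
clock: 14.95
eef_pos: [0.5131, 0.0453, 0.0578]
ee_rot: [-3.141, 0.0, -0.926]
ft_force: [-4.4, 0.1, 15.2]
grip_width: 0.0286
```

```bash
python3 -c "
from h import *;q()"
```

```text
t 14.95 z 57.78 yaw -0.926 q7 -0.32 tau7 0.845 F [-4.4  0.1 15.2] M [-0.098  1.082  0.151] w 28.65
```

step_arm(
  increments=[0,0,0.03,0.07,0.25,0,0,0.06,0.14,0.25,0,0,0.08,0.2,0.25],
)

```text
clock: 15.32
eef_pos: [0.513, 0.0453, 0.0577]
ee_rot: [-3.141, 0.0, -1.126]
ft_force: [-4.8, -1.0, 14.6]
grip_width: 0.0288
```

```bash
python3 -c "
from h import *;q()"
```

```text
t 15.32 z 57.68 yaw -1.126 q7 -0.46 tau7 0.883 F [-4.8 -1.  14.6] M [-0.098  1.121  0.114] w 28.77
```

step_arm(
  increments=[0,0,0.03,0.07,0.25,0,0,0.06,0.14,0.25,0,0,0.08,0.2,0.25],
)

```text
clock: 15.7
eef_pos: [0.513, 0.0454, 0.0576]
ee_rot: [-3.141, 0.001, -1.326]
ft_force: [-4.8, 0.2, 16.0]
grip_width: 0.0286
```

```bash
python3 -c "
from h import *;q()"
```

```text
t 15.7 z 57.62 yaw -1.326 q7 -0.6 tau7 0.919 F [-4.8  0.2 16. ] M [-0.074  1.126  0.096] w 28.63
```

step_arm(
  increments=[0,0,0.03,0.07,0.25,0,0,0.06,0.14,0.25,0,0,0.08,0.2,0.25],
)

```text
clock: 16.08
eef_pos: [0.5129, 0.0455, 0.0575]
ee_rot: [3.141, 0.001, -1.526]
ft_force: [-7.2, -0.6, 17.3]
grip_width: 0.0284
```

```bash
python3 -c "
from h import *;q()"
```

```text
t 16.07 z 57.52 yaw -1.526 q7 -0.75 tau7 0.758 F [-7.2 -0.6 17.3] M [0.069 1.485 0.336] w 28.35
```

Torque jumped from about 0.1 to about 0.34 N m, so the nuts have met and tightened. I'll hold briefly and check.

step_arm(
  increments=[0,0,0,0,0.25],
)

```text
clock: 16.2
eef_pos: [0.5129, 0.0454, 0.0575]
ee_rot: [3.141, 0.001, -1.525]
ft_force: [-6.5, -0.0, 17.5]
grip_width: 0.029
```

```bash
python3 -c "
from h import *;q()"
```

```text
t 16.2 z 57.53 yaw -1.525 q7 -0.74 tau7 -0.856 F [-6.5 -0.  17.5] M [0.122 1.462 0.212] w 29.04
```

step_arm(
  increments=[0,0,0,0.02,0.25],
)

```text
clock: 16.32
eef_pos: [0.5128, 0.0454, 0.0575]
ee_rot: [3.141, 0.001, -1.544]
ft_force: [-6.9, 0.3, 18.0]
grip_width: 0.0289
```

```bash
python3 -c "
from h import *;q()"
```

```text
t 16.32 z 57.49 yaw -1.544 q7 -0.76 tau7 0.263 F [-6.9  0.3 18. ] M [0.092 1.399 0.375] w 28.89
```

In-motion torque reads about 0.36–0.38 N m, inside the 0.25–0.45 window. Releasing.

step_arm(
  increments=[0,0,0,0,0.35,0,0,0,0,0.45,0,0,0,0,0.5,0,0,-10,0,0.5,0,0,-30,0,0.5,0,0,-60,0,0.5,0,0,-110,0,0.5,0,0,-160,0,0.5,0,0,-160,0,0.5,0,0,-160,0,0.5],
)

```text
clock: 17.58
eef_pos: [0.5129, 0.0455, 0.2168]
ee_rot: [3.141, 0.0, -1.544]
ft_force: [-0.3, 1.0, 0.1]
grip_width: 0.0427
```

```bash
python3 - <<'E'
from h import *
import cv2
q()
f=arm.grab_frame('side');cv2.imwrite('pics/c5.png',cv2.resize(f[170:230,260:340],(800,600),interpolation=cv2.INTER_CUBIC))
E
```

```text
t 17.57 z 216.82 yaw -1.544 q7 -0.99 tau7 -0.096 F [-0.3  1.   0.1] M [ 0.007  0.057 -0.002] w 42.66
```

View pics/c5.png

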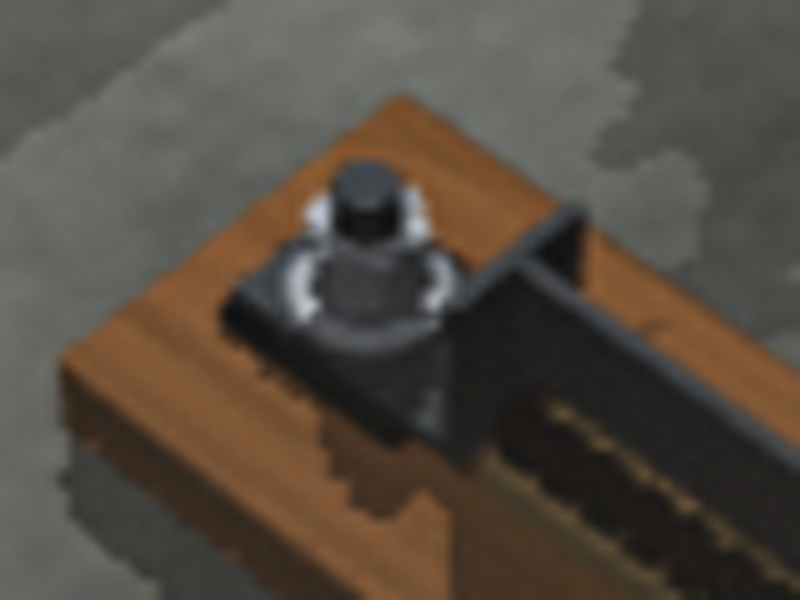

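The second nut sits slightly lower, with its top now at about crop (365,205). The pad and lower nut at about (365,300) look the same as at the start. The gripper is clear and reads no force.

```bash
python3 -c "
from station import arm;print(arm.job_done())"
```

```text
the job is handed in; nothing more can be done
None
```

I ran the second nut down about 3.9 rad (0.63 turn) clockwise, tightened it against the thin nut, let go, and handed the job in at about 17.6 s.

- **Torque:** the thread dragged at about 0.1 N m until the nuts met, then the torque rose to 0.34. I turned it a final 0.02 rad to confirm, and it read 0.375 N m while moving. That is above the 0.3 you asked for but inside the 0.25–0.45 window. Readings scatter by roughly ±0.04 N m. With the tool held still between those two moves, it read only 0.21 N m, which I put down to the arm easing back slightly.
- **Thin nut:** the torque stayed below the 0.45 N m at which it would be dragged round, and the pad and lower nut look the same in the last picture. That picture is too coarse to show a small turn, so I have not confirmed this directly.
- **Probe force:** while feeling for the top of the second nut I pressed the fingertips down on it with about 98 N. That is under the 120 N wrist limit but more than I intended. The 40 N limit is for the arm and gripper body, and I took it not to cover the fingertips.
- **Other things on the bench:** the arm did not go near them. I took no final wide picture to check.

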